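# Load the reagent bottles into their holders, largest to smallest

## Task

Load the four round reagent bottles, one at a time and strictly from the largest to the smallest, because the analyser logs them in that order: stand each upright, down on the floor of the holder of its own size (largest bottle in the largest holder, and so on), and let go of it before fetching the next. Set each bottle down gently, do not drop it in, and leave the two square bottles standing where they are.

Things in the scene. Friction and masses are not known exactly. Their poses are not given: they have to be found in the camera images.
- bottle_xl: The largest round bottle: white plastic cylinder, 60 mm in diameter and 94 mm tall in all, of which the top 14 mm is a grey screw cap 54 mm in diameter; loose, upright, rigid, about 220 g. Origin: centre of its underside, z up its axis.
- bottle_l: The second-largest round bottle: white plastic cylinder, 49 mm in diameter and 82 mm tall in all, of which the top 14 mm is a grey screw cap 43 mm in diameter; loose, upright, rigid, about 130 g. Origin: centre of its underside, z up its axis.
- bottle_m: The second-smallest round bottle: white plastic cylinder, 38 mm in diameter and 72 mm tall in all, of which the top 14 mm is a grey screw cap 32 mm in diameter; loose, upright, rigid, about 70 g. Origin: centre of its underside, z up its axis.
- bottle_s: The smallest round bottle: white plastic cylinder, 27 mm in diameter and 64 mm tall in all, of which the top 14 mm is a grey screw cap 21 mm in diameter; loose, upright, rigid, about 35 g. Origin: centre of its underside, z up its axis.
- holder_xl: The largest bottle holder: low grey plastic cup fixed to the bench, empty, open at the top, outer diameter 84 mm, bore 74 mm, wall 5 mm thick and 22 mm high over the bench, inner floor 5 mm over the bench. Origin: centre of its underside, on the bench; z up.
- holder_l: The second-largest bottle holder: low grey plastic cup fixed to the bench, empty, open at the top, outer diameter 73 mm, bore 63 mm, wall 5 mm thick and 22 mm high over the bench, inner floor 5 mm over the bench. Origin: centre of its underside, on the bench; z up.
- holder_m: The second-smallest bottle holder: low grey plastic cup fixed to the bench, empty, open at the top, outer diameter 62 mm, bore 52 mm, wall 5 mm thick and 22 mm high over the bench, inner floor 5 mm over the bench. Origin: centre of its underside, on the bench; z up.
- holder_s: The smallest bottle holder: low grey plastic cup fixed to the bench, empty, open at the top, outer diameter 51 mm, bore 41 mm, wall 5 mm thick and 22 mm high over the bench, inner floor 5 mm over the bench. Origin: centre of its underside, on the bench; z up.
- square_big: Bigger square bottle, to be left alone: white plastic, 46 x 46 mm, 86 mm tall with its narrow round grey cap (23 mm in diameter, 14 mm high); loose, upright. Origin: centre of its underside; x and y square to its sides.
- square_small: Smaller square bottle, to be left alone: white plastic, 34 x 34 mm, 74 mm tall with its narrow round grey cap (17 mm in diameter, 14 mm high); loose, upright. Origin: centre of its underside; x and y square to its sides.

How it is judged:
On the way, in this order (a step that is already met when the one before it is completed fails the run):
1. the largest round bottle stands released in the largest holder (horizontal distance between bottle_xl and holder_xl below 0.011 m and z of bottle_xl in the frame of holder_xl between 0.001 and 0.009 m and angle between bottle_xl's own z axis and vertical below 0.1 rad and linear speed of bottle_xl below 0.02 m/s and angular speed of bottle_xl below 0.2 rad/s and contact force between the fingers and bottle_xl below 0.05 N), for 0.2 s.
2. the second-largest round bottle stands released in the second-largest holder (horizontal distance between bottle_l and holder_l below 0.011 m and z of bottle_l in the frame of holder_l between 0.001 and 0.009 m and angle between bottle_l's own z axis and vertical below 0.1 rad and linear speed of bottle_l below 0.02 m/s and angular speed of bottle_l below 0.2 rad/s and contact force between the fingers and bottle_l below 0.05 N), for 0.2 s.
3. the second-smallest round bottle stands released in the second-smallest holder (horizontal distance between bottle_m and holder_m below 0.011 m and z of bottle_m in the frame of holder_m between 0.001 and 0.009 m and angle between bottle_m's own z axis and vertical below 0.1 rad and linear speed of bottle_m below 0.02 m/s and angular speed of bottle_m below 0.2 rad/s and contact force between the fingers and bottle_m below 0.05 N), for 0.2 s.
4. the smallest round bottle stands released in the smallest holder (horizontal distance between bottle_s and holder_s below 0.011 m and z of bottle_s in the frame of holder_s between 0.001 and 0.009 m and angle between bottle_s's own z axis and vertical below 0.1 rad and linear speed of bottle_s below 0.02 m/s and angular speed of bottle_s below 0.2 rad/s and contact force between the fingers and bottle_s below 0.05 N), for 0.2 s.
At the end, for the whole second after the job is handed in: Every round bottle stands in the holder of its own size, its axis within 11 mm of the holder's, its underside on the holder's floor (within 4 mm), upright within 0.1 rad, released and at rest; both square bottles stand upright within 20 mm of where they began, at rest (all of step 1 and all of step 2 and all of step 3 and all of step 4 and distance of each of square_big, square_small from where it was at the start of the episode below 0.02 m and angle between each of square_big, square_small's own z axis and vertical below 0.1 rad and linear speed of each of square_big, square_small below 0.02 m/s); the robot touches nothing.
It fails at once if the largest bottle is dropped into its holder (moves faster than 0.5 m/s within 25 mm of the holder's floor) (horizontal distance between bottle_xl and holder_xl below 0.02 m and z of bottle_xl in the frame of holder_xl below 0.03 m and linear speed of bottle_xl above 0.5 m/s).
It fails at once if the second-largest bottle is dropped into its holder (moves faster than 0.5 m/s within 25 mm of the holder's floor) (horizontal distance between bottle_l and holder_l below 0.02 m and z of bottle_l in the frame of holder_l below 0.03 m and linear speed of bottle_l above 0.5 m/s).
It fails at once if the second-smallest bottle is dropped into its holder (moves faster than 0.5 m/s within 25 mm of the holder's floor) (horizontal distance between bottle_m and holder_m below 0.02 m and z of bottle_m in the frame of holder_m below 0.03 m and linear speed of bottle_m above 0.5 m/s).
It fails at once if the smallest bottle is dropped into its holder (moves faster than 0.5 m/s within 25 mm of the holder's floor) (horizontal distance between bottle_s and holder_s below 0.02 m and z of bottle_s in the frame of holder_s below 0.03 m and linear speed of bottle_s above 0.5 m/s).
It fails at once if a square bottle is shoved more than 20 mm or tipped (distance of any of square_big, square_small from where it was at the start of the episode above 0.02 m or angle between any of square_big, square_small's own z axis and vertical above 0.3 rad).
It also fails if it takes over 118 s, if anything falls off the work surface, if the arm or the gripper's body presses on something with over 40 N, if the wrist force passes 120 N, or if a joint passes its speed limit or range.

## Robot

A 7-joint arm with a two-finger parallel gripper is mounted at the origin on the work surface. World frame = base frame: x ahead of the robot, y to its left, z up, the work surface at z = 0. Lengths are in m, angles in rad, forces in N, time in s.
With the tool pointing down it reaches from about 0.4 to 0.9 m from the base axis. Payload 5.6 kg.
Tool frame: the origin (TCP) lies on the centre line of the jaws, within the pads' length; the fingertips stand 25 mm ahead of it and the grasp point (between the pads) lies 6 mm ahead of it; z points along the fingers, y is the line along which they close (so a half turn about z gives the same grasp; the last joint's range is limited). The gripper opens to 92 mm and grips with 3 to 60 N. Pads are 20 mm wide; open, the fingers measure 128 mm over their backs; the gripper's body (75 mm by 189 mm) begins 69 mm behind the grasp point.
Start: joints at [-1.227, 0.468, -0.012, 1.603, 0.006, 1.071, -0.056], TCP at [0.245, 0.602, 0.24] pointing down, gripper open.
Joint ranges: [-2.53, 2.53], [-0.31, 2.02], [-1.57, 1.55], [0.28, 2.44], [-1.29, 4.43], [0.15, 1.84], [-2.92, 2.92]. Speed limits (rad/s): [2.57, 2.57, 3.14, 3.14, 3.14, 3.14, 3.14].

## Interface

Orientations are given as [roll, pitch, yaw] about the fixed x, y, z axes, in that order (R = Rz(yaw) Ry(pitch) Rx(roll)).
In Python, from station import sensors, eyes, order gives the robot as it stands.
- The arm moves only by the tool servo_tool, never from a script. Its argument "rows" is a list of rows, each an object of numbers: "x", "y", "z": the shift along the tool's x, y, z as a fraction of full scale; "spin": the turn about the tool's z as a fraction of full scale. In form: [{"x": .., "y": .., "z": .., "spin": ..}, ...]. A call has exactly 5 rows; each row shifts and turns the commanded pose from where the row before left it, along the tool's axes as they then stand; what a row does not reach is not made up. Full scale, the value 1, is 200 mm for a shift and 90 degrees for a turn. A row lasts 1/12 s, in which the tool goes at most 41.7 mm and 7.16 degrees, less where a joint would pass 70% of its speed; a pose out of reach is approached as far as the arm can. A call with a number of a shift or a turn outside -1 to 1 is refused whole. A call with a gripper value outside its range is refused whole. "hand" is the finger opening in mm, from 0 to 91.9, set as the call begins (left out, the last holds). The fingers move at their own pace and stop on an object; the grip force is fixed at half the most. Time passes only in rows, so rows that do not move let the fingers close, or fill a call up. It gives the time, the measured TCP pose, the force, the opening and the grip force at its end, in the units of the state.
- sensors.state(): the state, without advancing time (a new reading comes with each control period).
- eyes.grab_frame(name): name is "side" or "top" or "wrist"; returns a dict with "frame" (480x640x3 uint8, red, green, blue), "intrinsics" (3x3 intrinsics, pixels), "R" (3x3) and "t" (3): a world point X has camera coordinates R X + t. Camera axes: x right, y down, z forward; pixel columns grow to the right and rows downward; lengths in m; the calibration is good to about 2 mm. A picture is of the moment at which its call begins. There is no depth.
- order.close_job(): hands the job in; it is judged then, once.
The state is a dict: "time": time; "joint_pos": joint angles; "qd": joint speeds; "tau": joint torques, N m; "eef_pos": TCP position; "eef_rot": TCP orientation; "contact_force": force on the tool from outside, world axes, zero at the start; "moment": the same for the moment, N m; "finger_gap": opening from 0.0 (shut) to 1.0 (fully open); "grasp_force": force on a finger pad.
Only numpy, scipy, OpenCV 4.12 (cv2) and the standard library are available. Lean on these libraries where they do the work, as an engineer would, in place of code of your own. Each camera call takes 0.05 s, during which the arm holds its last target. There are 200 camera calls.

## Working session

There is one attempt and no reset: what is moved stays moved. The work goes in short steps, Python scripts to look and compute and a tool call to move; the robot and the scene stay as the last step left them, time stands still between calls to the robot, and variables do not carry over. Pictures are saved under pics/ and viewed, at most 14 in all, crops included, and the job is handed in when it is done.

Besides the shell and the picture viewer there is one more tool, called after "Call:" as a command line: name --argument value ..., lists and objects as JSON in quotes. servo_tool: Moves the arm, as the interface text tells. Shift numbers are shares of 200 mm and turn numbers shares of 90 degrees, none past 1 either way. Its arguments: {"type":"object","properties":{"rows":{"type":"array","items":{"type":"object","properties":{"x":{"type":"number","minimum":-1,"maximum":1},"y":{"type":"number","minimum":-1,"maximum":1},"z":{"type":"number","minimum":-1,"maximum":1},"spin":{"type":"number","minimum":-1,"maximum":1}}}},"hand":{"type":"number"}},"required":["rows"]}

```bash
mkdir -p pics; ls; python3 - <<'E'
from station import sensors, eyes
import cv2, pickle
print(sensors.state())
d={n:eyes.grab_frame(n) for n in("top","side")}
pickle.dump(d,open('f0.pkl','wb'))
for n in d:
    cv2.imwrite(f'pics/{n}0.png',d[n]['frame'][:,:,::-1]); print(n,d[n]['intrinsics'].tolist(),d[n]['R'].round(3).tolist(),d[n]['t'])
E
```

```text
pics
{'time': 0.0, 'joint_pos': array([-1.22698181,  0.46840666, -0.0116138 ,  1.60359999,  0.0060183 ,
        1.07139847, -0.05629291]), 'qd': array([ 3.36185828e-04,  9.36771117e-04,  1.10812828e-03, -8.23951722e-05,
       -4.88921973e-04, -2.62285131e-04,  7.46706176e-04]), 'tau': array([ 1.92828861e-04, -5.20573854e+01, -1.23644798e-02, -2.43735337e+01,
       -5.65589836e-02,  1.75237306e-02,  1.70029116e-04]), 'eef_pos': array([0.2450659 , 0.60145793, 0.23863097]), 'eef_rot': array([-3.13981967e+00,  1.34988511e-04,  2.75473983e+00]), 'contact_force': array([0.41294046, 0.27640702, 0.91857414]), 'moment': array([-0.00715227, -0.02775352,  0.05078513]), 'grasp_force': 0.0, 'finger_gap': 0.9942980348798329}
top [[621.6358473002133, 0.0, 313.5177772056323], [0.0, 621.6358473002133, 233.2894563890779], [0.0, 0.0, 1.0]] [[-0.009, -1.0, 0.003], [-0.998, 0.009, -0.064], [0.064, -0.003, -0.998]] [0.01546689 0.50103573 1.2570559 ]
side [[452.4578856540371, 0.0, 315.706644504764], [0.0, 452.4578856540371, 240.44682166420708], [0.0, 0.0, 1.0]] [[-0.992, -0.122, 0.01], [-0.069, 0.488, -0.87], [0.101, -0.864, -0.493]] [0.50131847 0.04391576 0.92497152]
```

View pics/top0.png

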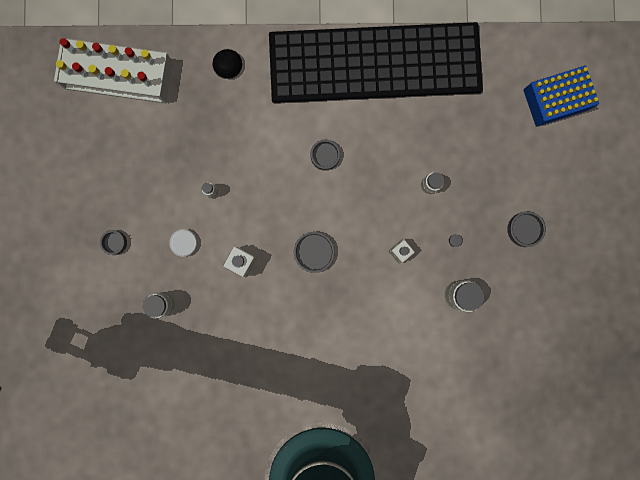

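View pics/side0.png

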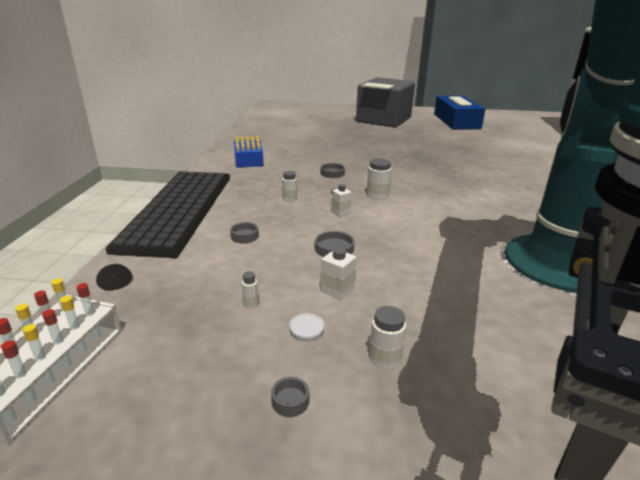

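The top view shows round caps at about (155,305), (468,295), (434,182) and (208,189), and holders at (315,251), (527,229), (326,155) and (115,242). The square bottles are at (238,262) and (403,251). A flat white disc at (184,243) and a flat dark disc at (456,240) are decoys. The side view agrees with this. Next I'll measure the positions.

```bash
cat > h.py <<'E'
import numpy as np, cv2
def ray(f,u,v,z):
    K,R,t=f['intrinsics'],f['R'],f['t']
    d=R.T@np.linalg.inv(K)@np.array([u,v,1.]); c=-R.T@t
    return c+d*(z-c[2])/d[2]
def proj(f,X):
    p=f['intrinsics']@(f['R']@np.array(X)+f['t']); return p[:2]/p[2]
E
python3 - <<'E'
import pickle,cv2,numpy as np
from h import *
d=pickle.load(open('f0.pkl','rb')); f=d['top']; im=f['frame']
hsv=cv2.cvtColor(im,cv2.COLOR_RGB2HSV); g=cv2.cvtColor(im,cv2.COLOR_RGB2GRAY)
for n,(u,v) in dict(bL=(155,305),bR=(468,295),b3=(434,182),b4=(208,189),hA=(315,251),hB=(527,229),hC=(326,155),hD=(115,242),sq1=(238,262),sq2=(403,251),disc=(456,240),white=(184,243)).items():
    w=34; print(n,'patch', g[v,u],hsv[v,u],'row',g[v,u-28:u+29:2].tolist())
w=np.vstack([np.hstack([cv2.resize(im[v-25:v+25,u-25:u+25],(200,200),interpolation=cv2.INTER_CUBIC) for u,v in r]) for r in [[(155,305),(468,295),(434,182),(208,189)],[(315,251),(527,229),(326,155),(115,242)]]])
cv2.imwrite('pics/crops.png',w[:,:,::-1])
E
```

```text
bL patch 94 [15  5 95] row [107, 112, 110, 112, 111, 111, 109, 112, 95, 95, 96, 96, 95, 95, 94, 96, 95, 94, 103, 10, 104, 62, 75, 59, 66, 66, 65, 67, 68]
bR patch 87 [15  6 88] row [118, 119, 108, 79, 101, 87, 68, 205, 54, 88, 86, 88, 86, 86, 87, 85, 84, 86, 84, 85, 85, 85, 64, 67, 62, 118, 109, 108, 108]
b3 patch 87 [ 0  6 88] row [117, 121, 121, 123, 121, 121, 122, 127, 70, 85, 212, 38, 89, 86, 87, 87, 87, 85, 86, 47, 69, 70, 59, 116, 114, 113, 111, 109, 106]
b4 patch 92 [ 0  3 93] row [114, 115, 115, 116, 119, 119, 119, 121, 122, 124, 125, 103, 91, 92, 92, 98, 13, 81, 70, 72, 70, 69, 69, 68, 68, 124, 118, 121, 122]
hA patch 91 [15  6 92] row [116, 120, 122, 99, 88, 53, 98, 91, 92, 92, 92, 92, 92, 91, 91, 92, 92, 92, 92, 91, 91, 92, 97, 102, 71, 63, 121, 119, 119]
hB patch 85 [ 0  6 86] row [111, 113, 115, 111, 74, 35, 97, 85, 82, 83, 83, 83, 82, 84, 85, 83, 83, 83, 83, 83, 86, 32, 53, 65, 111, 111, 108, 110, 107]
hC patch 89 [15  6 90] row [124, 125, 127, 128, 129, 129, 88, 70, 50, 93, 88, 88, 89, 88, 89, 89, 89, 89, 90, 93, 92, 53, 73, 133, 127, 125, 123, 120, 119]
hD patch 94 [ 0  5 95] row [104, 104, 105, 103, 105, 106, 103, 73, 24, 53, 42, 95, 93, 93, 94, 94, 94, 95, 94, 22, 78, 69, 130, 124, 120, 118, 119, 120, 123]
sq1 patch 94 [165   5  95] row [124, 127, 125, 124, 122, 121, 118, 85, 190, 184, 187, 89, 94, 96, 94, 94, 104, 97, 125, 187, 171, 72, 65, 72, 73, 72, 71, 72, 67]
sq2 patch 88 [ 0  3 89] row [116, 121, 124, 122, 120, 120, 120, 74, 90, 185, 185, 186, 66, 92, 88, 87, 84, 101, 187, 173, 65, 71, 65, 127, 120, 118, 118, 118, 120]
disc patch 85 [165   6  86] row [113, 112, 110, 111, 112, 114, 116, 115, 114, 113, 100, 94, 87, 88, 85, 86, 85, 54, 111, 111, 113, 112, 110, 107, 110, 109, 107, 106, 102]
white patch 171 [ 80   4 172] row [114, 114, 115, 116, 114, 115, 111, 163, 179, 170, 171, 170, 170, 169, 171, 170, 170, 171, 170, 173, 90, 70, 63, 123, 121, 122, 122, 121, 121]
```

View pics/crops.png

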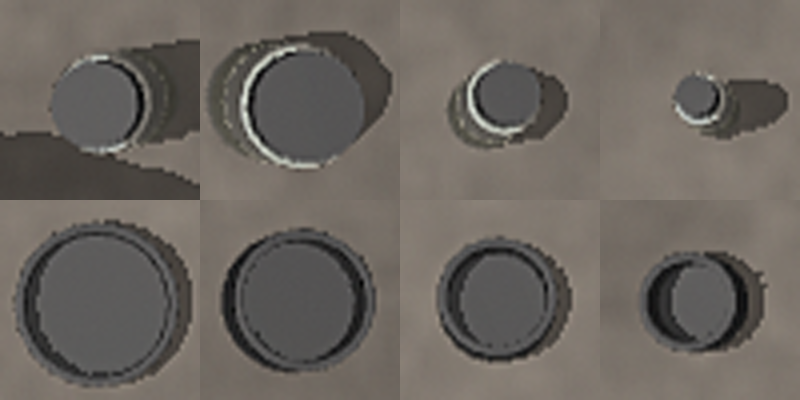

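The caps and holder rims are clean grey circles: the caps at crop centres (96,103), (304,107), (510,90) and (698,96), and the rims well outlined. I'll segment by saturation and fit circles.

```bash
python3 - <<'E'
import pickle,cv2,numpy as np
from h import *
d=pickle.load(open('f0.pkl','rb')); f=d['top']; im=f['frame']
hsv=cv2.cvtColor(im,cv2.COLOR_RGB2HSV); g=cv2.cvtColor(im,cv2.COLOR_RGB2GRAY)
print('bench sat',hsv[215:225,100:110,1].mean(),'shadow sat',hsv[190,220:226,1],hsv[290:295,180,1])
def comp(mask,u,v,close=0):
    m=mask.astype(np.uint8)
    if close: m=cv2.morphologyEx(m,cv2.MORPH_CLOSE,np.ones((3,3)))
    l=cv2.connectedComponents(m,connectivity=4)[1]; m=(l==l[v,u]).astype(np.uint8)
    c=max(cv2.findContours(m,0,1)[0],key=len); h=cv2.convexHull(c)
    x,y,w,hh=cv2.boundingRect(h); (cx,cy),r=cv2.minEnclosingCircle(h)
    return x+(w-1)/2,y+(hh-1)/2,w,hh,cx,cy,2*r+1
cap=(hsv[...,1]<=16)&(g>76)&(g<104)
for n,u,v,z in [('bL',155,305,.094),('bR',468,295,.094),('b3',434,182,.072),('b4',208,189,.064),('sq1',238,262,.086),('sq2',403,251,.074)]:
    x,y,w,h,cx,cy,D=comp(cap,u,v); P=ray(f,x,y,z); s=(1.257-z)/621.6*1000
    print(n,x,y,w,h,'mec',round(cx,1),round(cy,1),'D mm',round(w*s,1),round(h*s,1),P.round(4),np.hypot(*P[:2]).round(3))
sil=(hsv[...,1]<=22)
for n,u,v in [('hA',315,251),('hB',527,229),('hC',326,155),('hD',115,242)]:
    x,y,w,h,cx,cy,D=comp(sil,u,v,1); P=ray(f,x,y,.011)
    print(n,x,y,w,h,'mm',round(w*2.0,1),round(h*2.0,1),P.round(4),np.hypot(*P[:2]).round(3))
s=d['side']
for n,p in dict(bL=(155,305,.094),bR=(468,295,.094),hA=(315,251,.022)).items():
    X=ray(f,p[0],p[1],p[2]); print(n,proj(s,X).round(1))
E
```

```text
bench sat 34.5 shadow sat [34 35 31 35 32 29] [35 36 38 38 34]
bL 153.0 306.0 21 21 mec 153.4 306.3 D mm 39.3 39.3 [0.3601 0.3184 0.094 ] 0.481
bR 470.0 296.5 27 28 mec 469.9 296.4 D mm 50.5 52.4 [ 0.3724 -0.2868  0.094 ] 0.47
b3 436.0 179.5 15 16 mec 436.4 179.9 D mm 28.6 30.5 [ 0.6015 -0.2311  0.072 ] 0.644
b4 206.5 188.0 10 11 mec 206.5 187.9 D mm 19.2 21.1 [0.5898 0.2219 0.064 ] 0.63
sq1 237.0 261.0 11 11 mec 237.5 261.0 D mm 20.7 20.7 [0.4445 0.1592 0.086 ] 0.472
sq2 404.5 250.5 8 8 mec 404.5 250.5 D mm 15.2 15.2 [ 0.4622 -0.1662  0.074 ] 0.491
hA 314.0 252.0 41 41 mm 82.0 82.0 [0.463  0.0102 0.011 ] 0.463
hB 526.5 228.5 38 36 mm 76.0 72.0 [ 0.5074 -0.4277  0.011 ] 0.664
hC 325.0 154.0 29 31 mm 58.0 62.0 [ 0.6659 -0.0145  0.011 ] 0.666
hD 113.0 242.0 27 25 mm 54.0 50.0 [0.4873 0.4225 0.011 ] 0.645
bL [389.3 304.3]
bR [379.7 161.8]
hA [334.4 238.9]
```

XL is at (0.372,-0.287) and its holder at (0.463,0.010). L is at (0.360,0.322), holder (0.507,-0.428). M is at (0.602,-0.231), holder (0.666,-0.015). S is at (0.590,0.222), holder (0.487,0.423). First I'll spin to yaw 90°, so tool x is world y and tool y is world x.

Call:
servo_tool --rows '[{"x":0,"y":0,"z":0.024,"spin":0.075},{"x":0,"y":0,"z":0.024,"spin":0.075},{"x":0,"y":0,"z":0.024,"spin":0.075},{"x":0,"y":0,"z":0.024,"spin":0.075},{"x":0,"y":0,"z":0.024,"spin":0.075}]' --hand 91

```text
time: 0.52
eef_pos: [0.2452, 0.6016, 0.2148]
eef_rot: [-3.141, 0.001, 2.16]
contact_force: [-0.1, 0.6, 0.1]
finger_gap: 0.987
grasp_force: 0.0
```

Call:
servo_tool --rows '[{"x":0,"y":0,"z":0.024,"spin":0.076},{"x":0,"y":0,"z":0.024,"spin":0.076},{"x":0,"y":0,"z":0.024,"spin":0.076},{"x":0,"y":0,"z":0.024,"spin":0.076},{"x":0,"y":0,"z":0.024,"spin":0.075}]'

```text
time: 0.93
eef_pos: [0.2451, 0.6017, 0.1908]
eef_rot: [-3.141, 0.001, 1.564]
contact_force: [-0.3, -0.3, -0.5]
finger_gap: 0.99
grasp_force: 0.0
```

Call:
servo_tool --rows '[{"x":-0.125,"y":0.102,"z":0,"spin":-0.004},{"x":-0.125,"y":0.102,"z":0,"spin":0},{"x":-0.125,"y":0.102,"z":0,"spin":0},{"x":-0.125,"y":0.102,"z":0,"spin":0},{"x":-0.125,"y":0.102,"z":0,"spin":0}]'

```text
time: 1.35
eef_pos: [0.3483, 0.476, 0.1912]
eef_rot: [-3.141, 0.001, 1.577]
contact_force: [0.8, -0.3, -0.7]
finger_gap: 0.99
grasp_force: 0.0
```

Call:
servo_tool --rows '[{"x":-0.125,"y":0.102,"z":0,"spin":0},{"x":-0.125,"y":0.102,"z":0,"spin":0},{"x":-0.125,"y":0.102,"z":0,"spin":0},{"x":-0.125,"y":0.102,"z":0,"spin":0},{"x":-0.125,"y":0.102,"z":0,"spin":0}]'

```text
time: 1.77
eef_pos: [0.4511, 0.3515, 0.1913]
eef_rot: [-3.141, 0.0, 1.577]
contact_force: [-0.7, -1.0, 0.1]
finger_gap: 0.991
grasp_force: 0.0
```

Call:
servo_tool --rows '[{"x":-0.167,"y":0,"z":0,"spin":0},{"x":-0.167,"y":0,"z":0,"spin":0},{"x":-0.167,"y":0,"z":0,"spin":0},{"x":-0.167,"y":0,"z":0,"spin":0},{"x":-0.167,"y":0,"z":0,"spin":0}]'

```text
time: 2.18
eef_pos: [0.451, 0.1844, 0.1913]
eef_rot: [-3.141, 0.0, 1.577]
contact_force: [0.6, 0.5, 0.5]
finger_gap: 0.99
grasp_force: 0.0
```

Call:
servo_tool --rows '[{"x":-0.167,"y":0,"z":0,"spin":0},{"x":-0.167,"y":0,"z":0,"spin":0},{"x":-0.167,"y":0,"z":0,"spin":0},{"x":-0.167,"y":0,"z":0,"spin":0},{"x":-0.167,"y":0,"z":0,"spin":0}]'

```text
time: 2.6
eef_pos: [0.452, 0.0175, 0.1915]
eef_rot: [-3.141, -0.0, 1.577]
contact_force: [0.2, -1.4, 0.2]
finger_gap: 0.992
grasp_force: 0.0
```

Call:
servo_tool --rows '[{"x":-0.167,"y":0,"z":0,"spin":0},{"x":-0.167,"y":0,"z":0,"spin":0},{"x":-0.167,"y":0,"z":0,"spin":0},{"x":-0.167,"y":0,"z":0,"spin":0},{"x":-0.167,"y":0,"z":0,"spin":0}]'

```text
time: 3.02
eef_pos: [0.453, -0.1494, 0.1915]
eef_rot: [-3.142, -0.0, 1.577]
contact_force: [0.6, -1.3, -0.4]
finger_gap: 0.99
grasp_force: 0.0
```

Call:
servo_tool --rows '[{"x":-0.137,"y":-0.08,"z":0,"spin":0.004},{"x":-0.137,"y":-0.08,"z":0,"spin":0},{"x":-0.137,"y":-0.08,"z":0,"spin":0},{"x":-0.137,"y":-0.08,"z":0,"spin":0},{"x":-0.137,"y":-0.08,"z":0,"spin":0}]'

```text
time: 3.43
eef_pos: [0.3725, -0.286, 0.1915]
eef_rot: [-3.141, -0.0, 1.57]
contact_force: [0.8, -0.5, -0.6]
finger_gap: 0.992
grasp_force: 0.0
```

```bash
python3 - <<'E'
from station import sensors, eyes
import cv2
from h import *
f=eyes.grab_frame('wrist'); s=sensors.state(); print(s['eef_pos'],s['eef_rot'],'cam',(-f['R'].T@f['t']).round(3))
im=f['frame'][:,:,::-1].copy()
u=proj(f,[.3724,-.2868,.094]); print('expect cap',u)
cv2.drawMarker(im,tuple(int(a) for a in u),(0,0,255),0,20,1)
cv2.imwrite('pics/w1.png',im)
E
```

```text
[ 0.36898759 -0.29152386  0.19196303] [-3.14095438  0.00314806  1.56294701] cam [ 0.372 -0.202  0.337]
expect cap [315.48117348 256.19822596]
```

View pics/w1.png

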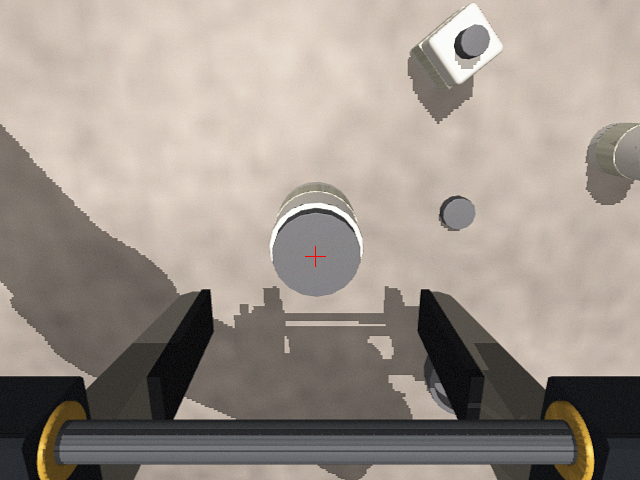

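The cap is at about (316,252), against an expected (315,256), so they agree within about 2 mm. The bottle lies between the open fingers. Descending.

Call:
servo_tool --rows '[{"x":0,"y":0,"z":0,"spin":0},{"x":0,"y":0,"z":0,"spin":0},{"x":0,"y":0,"z":0,"spin":0},{"x":0,"y":0,"z":0.1,"spin":0},{"x":0,"y":0,"z":0.1,"spin":0}]'

```text
time: 3.9
eef_pos: [0.3754, -0.284, 0.1518]
eef_rot: [3.139, 0.0, 1.574]
contact_force: [0.0, 1.2, 0.1]
finger_gap: 0.991
grasp_force: 0.0
```

Call:
servo_tool --rows '[{"x":0,"y":0,"z":0.1,"spin":0},{"x":0,"y":0,"z":0.1,"spin":0},{"x":0,"y":0,"z":0,"spin":0},{"x":0,"y":0,"z":0,"spin":0},{"x":0,"y":0,"z":0,"spin":0}]'

```text
time: 4.32
eef_pos: [0.3744, -0.2848, 0.1123]
eef_rot: [3.141, 0.0, 1.572]
contact_force: [0.2, 0.4, -0.1]
finger_gap: 0.994
grasp_force: 0.0
```

Call:
servo_tool --rows '[{"x":-0.006,"y":-0.008,"z":0.08,"spin":0},{"x":0,"y":0,"z":0.08,"spin":0},{"x":0,"y":0,"z":0.06,"spin":0},{"x":0,"y":0,"z":0.036,"spin":0},{"x":0,"y":0,"z":0,"spin":0}]'

```text
time: 4.73
eef_pos: [0.3722, -0.286, 0.0603]
eef_rot: [-3.141, -0.0, 1.571]
contact_force: [0.4, 0.6, -0.9]
finger_gap: 0.991
grasp_force: 0.0
```

Call:
servo_tool --rows '[{"x":0,"y":0,"z":0,"spin":0},{"x":0,"y":0,"z":0,"spin":0},{"x":0,"y":0,"z":0,"spin":0},{"x":0,"y":0,"z":0,"spin":0},{"x":0,"y":0,"z":0,"spin":0}]' --hand 40

```text
time: 5.15
eef_pos: [0.3724, -0.2864, 0.0609]
eef_rot: [3.14, 0.0, 1.57]
contact_force: [1.8, 0.5, 1.3]
finger_gap: 0.65
grasp_force: 0.5
```

Call:
servo_tool --rows '[{"x":0,"y":0,"z":0,"spin":0},{"x":0,"y":0,"z":0,"spin":0},{"x":0,"y":0,"z":0,"spin":0},{"x":0,"y":0,"z":0,"spin":0},{"x":0,"y":0,"z":0,"spin":0}]'

```text
time: 5.57
eef_pos: [0.3725, -0.2864, 0.0609]
eef_rot: [3.141, 0.0, 1.57]
contact_force: [0.2, 0.4, 6.1]
finger_gap: 0.644
grasp_force: 30.0
```

Call:
servo_tool --rows '[{"x":0,"y":0,"z":-0.05,"spin":0},{"x":0,"y":0,"z":-0.15,"spin":0},{"x":0,"y":0,"z":-0.15,"spin":0},{"x":0,"y":0,"z":-0.15,"spin":0},{"x":0,"y":0,"z":-0.15,"spin":0}]'

```text
time: 5.98
eef_pos: [0.3708, -0.286, 0.1916]
eef_rot: [-3.14, -0.0, 1.57]
contact_force: [0.8, 0.8, -3.2]
finger_gap: 0.641
grasp_force: 30.0
```

Call:
servo_tool --rows '[{"x":0.1,"y":0.03,"z":0,"spin":0},{"x":0.16,"y":0.05,"z":0,"spin":0},{"x":0.16,"y":0.05,"z":0,"spin":0},{"x":0.16,"y":0.05,"z":0,"spin":0},{"x":0.16,"y":0.05,"z":0,"spin":0}]'

```text
time: 6.4
eef_pos: [0.4175, -0.1368, 0.1906]
eef_rot: [-3.141, -0.0, 1.569]
contact_force: [0.8, -0.2, -2.5]
finger_gap: 0.645
grasp_force: 30.0
```

Call:
servo_tool --rows '[{"x":0.16,"y":0.05,"z":0,"spin":0},{"x":0.16,"y":0.05,"z":0,"spin":0},{"x":0.16,"y":0.05,"z":0,"spin":0},{"x":0.16,"y":0.05,"z":0,"spin":0},{"x":0.1,"y":0.02,"z":0,"spin":0}]'

```text
time: 6.82
eef_pos: [0.4624, 0.013, 0.1905]
eef_rot: [-3.142, -0.0, 1.573]
contact_force: [-0.0, -0.5, -1.9]
finger_gap: 0.644
grasp_force: 30.0
```

Call:
servo_tool --rows '[{"x":0,"y":0,"z":0,"spin":0},{"x":0,"y":0,"z":0,"spin":0},{"x":0,"y":0,"z":0,"spin":0},{"x":0,"y":0,"z":0,"spin":0},{"x":0,"y":0,"z":0,"spin":0}]'

```text
time: 7.23
eef_pos: [0.4617, 0.0085, 0.1905]
eef_rot: [-3.141, 0.0, 1.568]
contact_force: [0.5, 0.5, -2.7]
finger_gap: 0.647
grasp_force: 30.0
```

Call:
servo_tool --rows '[{"x":0.006,"y":0.006,"z":0.1,"spin":0},{"x":0,"y":0,"z":0.13,"spin":0},{"x":0,"y":0,"z":0.13,"spin":0},{"x":0,"y":0,"z":0.1,"spin":0},{"x":0,"y":0,"z":0.04,"spin":0}]'

```text
time: 7.65
eef_pos: [0.4615, 0.0099, 0.0882]
eef_rot: [-3.137, 0.001, 1.569]
contact_force: [0.3, -0.1, -2.2]
finger_gap: 0.644
grasp_force: 30.0
```

Call:
servo_tool --rows '[{"x":0,"y":0,"z":0.03,"spin":0},{"x":0,"y":0,"z":0.03,"spin":0},{"x":0,"y":0,"z":0,"spin":0},{"x":0,"y":0,"z":0,"spin":0},{"x":0,"y":0,"z":0,"spin":0}]'

```text
time: 8.07
eef_pos: [0.464, 0.011, 0.0792]
eef_rot: [3.14, -0.0, 1.57]
contact_force: [0.6, 0.5, -2.7]
finger_gap: 0.648
grasp_force: 30.0
```

```bash
cat > snap.py <<'E'
from station import sensors, eyes
import cv2,sys
n,u,v,w=sys.argv[1],*map(int,sys.argv[2:5])
f=eyes.grab_frame('side'); im=f['frame'][max(0,v-w):v+w,max(0,u-w):u+w,::-1]
cv2.imwrite(f'pics/{n}.png',cv2.resize(im,None,fx=4,fy=4,interpolation=2)); s=sensors.state(); print(s['time'],s['eef_pos'],s['contact_force'])
E
python3 snap.py s1 334 225 60
```

```text
8.1167 [0.46398847 0.01103685 0.07923099] [-0.76687814  0.0748118  -2.35306718]
```

View pics/s1.png

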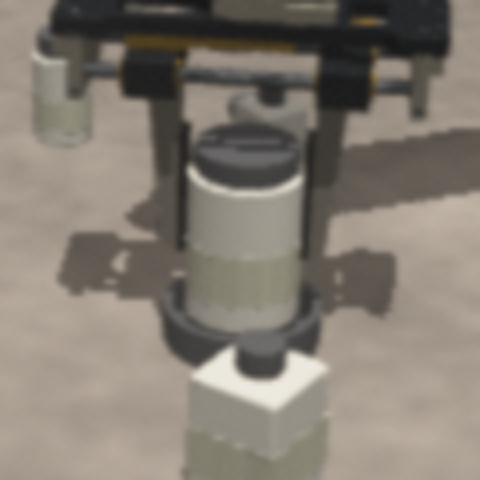

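The XL bottle hangs centred over its holder: the bottle is at columns 187-302 of the crop and the holder at 163-322. Lowering the last 13 mm slowly.

Call:
servo_tool --rows '[{"x":0,"y":0,"z":0.02,"spin":0},{"x":0,"y":0,"z":0.02,"spin":0},{"x":0,"y":0,"z":0.015,"spin":0},{"x":0,"y":0,"z":0.008,"spin":0},{"x":0,"y":0,"z":0,"spin":0}]'

```text
time: 8.53
eef_pos: [0.4631, 0.011, 0.0659]
eef_rot: [-3.141, -0.001, 1.57]
contact_force: [-1.8, 0.4, 3.0]
finger_gap: 0.64
grasp_force: 30.0
```

Call:
servo_tool --rows '[{"x":0,"y":0,"z":0,"spin":0},{"x":0,"y":0,"z":0,"spin":0},{"x":0,"y":0,"z":0,"spin":0},{"x":0,"y":0,"z":0,"spin":0},{"x":0,"y":0,"z":0,"spin":0}]'

```text
time: 8.95
eef_pos: [0.4631, 0.011, 0.0659]
eef_rot: [-3.141, -0.0, 1.57]
contact_force: [-3.5, 1.4, 5.1]
finger_gap: 0.643
grasp_force: 30.0
```

Floor contact felt; releasing.

Call:
servo_tool --rows '[{"x":0,"y":0,"z":0,"spin":0},{"x":0,"y":0,"z":0,"spin":0},{"x":0,"y":0,"z":0,"spin":0},{"x":0,"y":0,"z":0,"spin":0},{"x":0,"y":0,"z":0,"spin":0}]' --hand 90

```text
time: 9.37
eef_pos: [0.4635, 0.0109, 0.0658]
eef_rot: [3.141, 0.0, 1.57]
contact_force: [1.1, -0.0, 0.5]
finger_gap: 0.968
grasp_force: 0.0
```

Call:
servo_tool --rows '[{"x":0,"y":0,"z":0,"spin":0},{"x":0,"y":0,"z":0,"spin":0},{"x":0,"y":0,"z":-0.1,"spin":0},{"x":0,"y":0,"z":-0.15,"spin":0},{"x":0,"y":0,"z":-0.15,"spin":0}]'

```text
time: 9.78
eef_pos: [0.4624, 0.0105, 0.1461]
eef_rot: [-3.139, 0.001, 1.57]
contact_force: [0.6, 1.0, 0.7]
finger_gap: 0.982
grasp_force: 0.0
```

Call:
servo_tool --rows '[{"x":0,"y":0,"z":-0.15,"spin":0},{"x":0,"y":0,"z":-0.1,"spin":0},{"x":0,"y":0,"z":0,"spin":0},{"x":0,"y":0,"z":0,"spin":0},{"x":0,"y":0,"z":0,"spin":0}]'

```text
time: 10.2
eef_pos: [0.4627, 0.011, 0.1951]
eef_rot: [-3.141, -0.0, 1.571]
contact_force: [-0.5, -1.1, -0.3]
finger_gap: 0.983
grasp_force: 0.0
```

```bash
python3 snap.py s2 334 225 60
```

```text
10.25 [0.46243974 0.0109211  0.19471475] [-0.55038728  0.34201259  1.15075616]
```

View pics/s2.png

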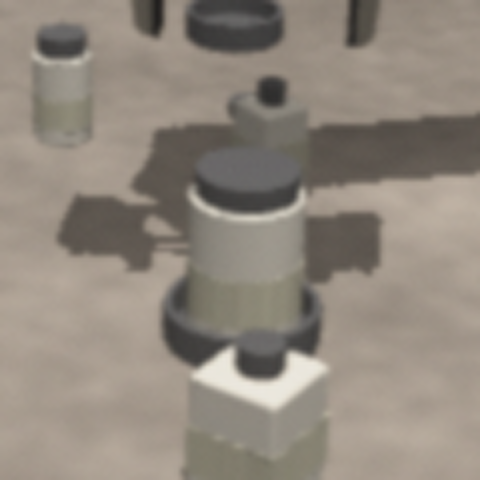

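XL stands upright in its holder, released. On to bottle L.

Call:
servo_tool --rows '[{"x":0.135,"y":-0.05,"z":0,"spin":0},{"x":0.16,"y":-0.052,"z":0,"spin":0},{"x":0.16,"y":-0.052,"z":0,"spin":0},{"x":0.16,"y":-0.052,"z":0,"spin":0},{"x":0.16,"y":-0.052,"z":0,"spin":0}]'

```text
time: 10.67
eef_pos: [0.4104, 0.1668, 0.1945]
eef_rot: [-3.139, 0.002, 1.57]
contact_force: [-0.2, -0.1, -0.8]
finger_gap: 0.979
grasp_force: 0.0
```

Call:
servo_tool --rows '[{"x":0.16,"y":-0.052,"z":0,"spin":0},{"x":0.16,"y":-0.052,"z":0,"spin":0},{"x":0.16,"y":-0.052,"z":0,"spin":0},{"x":0.16,"y":-0.052,"z":0,"spin":0},{"x":0.14,"y":-0.05,"z":0,"spin":0}]'

```text
time: 11.08
eef_pos: [0.3587, 0.3234, 0.1943]
eef_rot: [-3.14, 0.002, 1.571]
contact_force: [0.3, 0.5, 0.0]
finger_gap: 0.984
grasp_force: 0.0
```

Call:
servo_tool --rows '[{"x":0,"y":0,"z":0,"spin":0},{"x":0,"y":0,"z":0,"spin":0},{"x":0,"y":0,"z":0,"spin":0},{"x":0,"y":0,"z":0,"spin":0},{"x":0,"y":0,"z":0,"spin":0}]'

```text
time: 11.5
eef_pos: [0.3607, 0.3206, 0.1955]
eef_rot: [-3.141, 0.001, 1.568]
contact_force: [-0.5, -0.1, -0.7]
finger_gap: 0.977
grasp_force: 0.0
```

```bash
cat > wr.py <<'E'
from station import sensors, eyes
import sys
from h import *
X=np.array([float(a) for a in sys.argv[1:4]])
f=eyes.grab_frame('wrist'); s=sensors.state(); im=f['frame']; u=proj(f,X)
g=cv2.cvtColor(im,cv2.COLOR_RGB2GRAY); sat=cv2.cvtColor(im,cv2.COLOR_RGB2HSV)[...,1]
m=((sat<20)&(abs(g.astype(int)-int(g[int(u[1]),int(u[0])]))<14)).astype(np.uint8)
m=cv2.morphologyEx(m,cv2.MORPH_OPEN,np.ones((5,5)))
l,st,c=cv2.connectedComponentsWithStats(m)[1:]; k=l[int(u[1]),int(u[0])]
x,y,w,h,_=st[k]; p=ray(f,x+(w-1)/2,y+(h-1)/2,X[2])
print(s['eef_pos'].round(4),'expect',u.round(),'seen box',x,y,w,h,'diam mm',w/f['intrinsics'][0,0]*(f['R'][2]@X+f['t'][2])*1000,'point',p.round(4))
E
python3 wr.py .3595 .3216 .082
```

```text
[0.3607 0.3208 0.1956] expect [314. 245.] seen box 282 213 65 63 diam mm 41.41642453641954 point [0.3597 0.3223 0.082 ]
```

Call:
servo_tool --rows '[{"x":0.006,"y":-0.005,"z":0.1,"spin":0},{"x":0,"y":0,"z":0.16,"spin":0},{"x":0,"y":0,"z":0.16,"spin":0},{"x":0,"y":0,"z":0.16,"spin":0},{"x":0,"y":0,"z":0.08,"spin":0}]'

```text
time: 11.97
eef_pos: [0.3583, 0.3212, 0.061]
eef_rot: [-3.139, 0.003, 1.569]
contact_force: [-0.3, -0.4, 0.0]
finger_gap: 0.977
grasp_force: 0.0
```

Call:
servo_tool --rows '[{"x":0,"y":0,"z":0.038,"spin":0},{"x":0,"y":0,"z":0,"spin":0},{"x":0,"y":0,"z":0,"spin":0},{"x":0,"y":0,"z":0,"spin":0},{"x":0,"y":0,"z":0,"spin":0}]'

```text
time: 12.38
eef_pos: [0.36, 0.3239, 0.0575]
eef_rot: [3.14, -0.002, 1.57]
contact_force: [0.2, -0.0, -0.3]
finger_gap: 0.98
grasp_force: 0.0
```

Call:
servo_tool --rows '[{"x":0,"y":0,"z":0,"spin":0},{"x":0,"y":0,"z":0,"spin":0},{"x":0,"y":0,"z":0,"spin":0},{"x":0,"y":0,"z":0,"spin":0},{"x":0,"y":0,"z":0,"spin":0}]' --hand 30

```text
time: 12.8
eef_pos: [0.3592, 0.3233, 0.0563]
eef_rot: [3.141, -0.0, 1.57]
contact_force: [0.3, -0.1, 0.0]
finger_gap: 0.644
grasp_force: 0.0
```

Call:
servo_tool --rows '[{"x":0,"y":0,"z":0,"spin":0},{"x":0,"y":0,"z":0,"spin":0},{"x":0,"y":0,"z":0,"spin":0},{"x":0,"y":0,"z":0,"spin":0},{"x":0,"y":0,"z":0,"spin":0}]'

```text
time: 13.22
eef_pos: [0.3593, 0.3232, 0.0562]
eef_rot: [3.141, -0.0, 1.57]
contact_force: [0.7, 0.4, 0.4]
finger_gap: 0.527
grasp_force: 30.0
```

Call:
servo_tool --rows '[{"x":0,"y":0,"z":-0.08,"spin":0},{"x":0,"y":0,"z":-0.17,"spin":0},{"x":0,"y":0,"z":-0.17,"spin":0},{"x":0,"y":0,"z":-0.17,"spin":0},{"x":0,"y":0,"z":-0.13,"spin":0}]'

```text
time: 13.63
eef_pos: [0.3594, 0.3232, 0.2024]
eef_rot: [3.141, -0.001, 1.57]
contact_force: [0.7, 0.7, -1.9]
finger_gap: 0.531
grasp_force: 30.0
```

Call:
servo_tool --rows '[{"x":-0.07,"y":0.03,"z":0,"spin":0},{"x":-0.13,"y":0.03,"z":0,"spin":0},{"x":-0.16,"y":0.03,"z":0,"spin":0},{"x":-0.16,"y":0.03,"z":0,"spin":0},{"x":-0.16,"y":0.03,"z":0,"spin":0}]'

```text
time: 14.05
eef_pos: [0.3887, 0.1857, 0.1999]
eef_rot: [-3.141, 0.0, 1.571]
contact_force: [1.5, -0.0, -1.1]
finger_gap: 0.528
grasp_force: 30.0
```

Call:
servo_tool --rows '[{"x":-0.16,"y":0.03,"z":0,"spin":0},{"x":-0.16,"y":0.03,"z":0,"spin":0},{"x":-0.16,"y":0.03,"z":0,"spin":0},{"x":-0.16,"y":0.03,"z":0,"spin":0},{"x":-0.16,"y":0.03,"z":0,"spin":0}]'

```text
time: 14.47
eef_pos: [0.4187, 0.0256, 0.2001]
eef_rot: [-3.141, -0.0, 1.57]
contact_force: [0.4, 0.3, -2.3]
finger_gap: 0.525
grasp_force: 30.0
```

Call:
servo_tool --rows '[{"x":-0.16,"y":0.03,"z":0,"spin":0},{"x":-0.16,"y":0.03,"z":0,"spin":0},{"x":-0.16,"y":0.03,"z":0,"spin":0},{"x":-0.16,"y":0.03,"z":0,"spin":0},{"x":-0.16,"y":0.03,"z":0,"spin":0}]'

```text
time: 14.88
eef_pos: [0.4487, -0.1342, 0.2]
eef_rot: [-3.141, -0.0, 1.571]
contact_force: [-1.0, -0.1, -0.8]
finger_gap: 0.53
grasp_force: 30.0
```

Call:
servo_tool --rows '[{"x":-0.16,"y":0.03,"z":0,"spin":0},{"x":-0.16,"y":0.03,"z":0,"spin":0},{"x":-0.16,"y":0.03,"z":0,"spin":0},{"x":-0.16,"y":0.03,"z":0,"spin":0},{"x":-0.16,"y":0.03,"z":0,"spin":0}]'

```text
time: 15.3
eef_pos: [0.4787, -0.294, 0.1996]
eef_rot: [-3.141, -0.001, 1.571]
contact_force: [0.6, 0.1, -1.4]
finger_gap: 0.528
grasp_force: 30.0
```

Call:
servo_tool --rows '[{"x":-0.16,"y":0.03,"z":0,"spin":0},{"x":-0.16,"y":0.03,"z":0,"spin":0},{"x":-0.16,"y":0.03,"z":0,"spin":0},{"x":-0.12,"y":0.03,"z":0,"spin":0},{"x":-0.05,"y":0.02,"z":0,"spin":0}]'

```text
time: 15.72
eef_pos: [0.5057, -0.4268, 0.1995]
eef_rot: [-3.14, 0.002, 1.567]
contact_force: [-0.5, 0.8, -1.9]
finger_gap: 0.526
grasp_force: 30.0
```

Call:
servo_tool --rows '[{"x":0,"y":0,"z":0,"spin":0},{"x":0,"y":0,"z":0,"spin":0},{"x":0,"y":0,"z":0,"spin":0},{"x":0,"y":0,"z":0,"spin":0},{"x":0,"y":0,"z":0,"spin":0}]'

```text
time: 16.13
eef_pos: [0.5072, -0.4215, 0.2003]
eef_rot: [3.141, -0.001, 1.572]
contact_force: [-0.0, 0.0, -0.9]
finger_gap: 0.525
grasp_force: 30.0
```

Call:
servo_tool --rows '[{"x":-0.026,"y":0.001,"z":0.08,"spin":0},{"x":0,"y":0,"z":0.16,"spin":0},{"x":0,"y":0,"z":0.16,"spin":0},{"x":0,"y":0,"z":0.12,"spin":0},{"x":0,"y":0,"z":0.06,"spin":0}]'

```text
time: 16.55
eef_pos: [0.5054, -0.4262, 0.0797]
eef_rot: [-3.137, -0.004, 1.571]
contact_force: [-0.0, 0.6, -1.9]
finger_gap: 0.53
grasp_force: 30.0
```

Call:
servo_tool --rows '[{"x":0,"y":0,"z":0.03,"spin":0},{"x":0,"y":0,"z":0,"spin":0},{"x":0,"y":0,"z":0,"spin":0},{"x":0,"y":0,"z":0,"spin":0},{"x":0,"y":0,"z":0,"spin":0}]'

```text
time: 16.97
eef_pos: [0.5079, -0.4288, 0.0798]
eef_rot: [3.139, 0.002, 1.57]
contact_force: [0.0, -0.2, -1.3]
finger_gap: 0.528
grasp_force: 30.0
```

```bash
python3 snap.py s3 334 165 60
```

```text
17.0167 [ 0.50782826 -0.4286189   0.07965613] [-0.3387814  -0.32367511 -0.94149435]
```

View pics/s3.png

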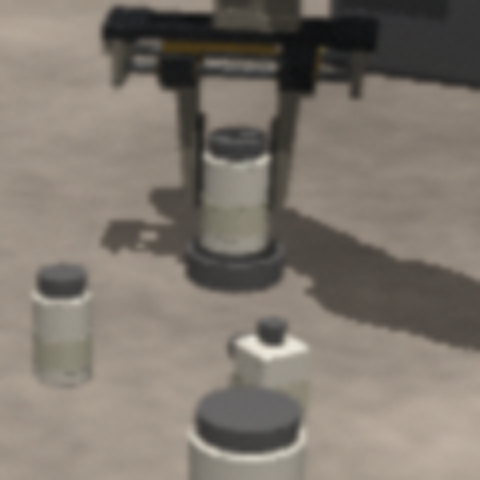

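L is centred over its holder: the bottle is at columns 203-270 and the holder at 186-285. Lowering, then releasing.

Call:
servo_tool --rows '[{"x":0.008,"y":0,"z":0.02,"spin":0},{"x":0,"y":0,"z":0.025,"spin":0},{"x":0,"y":0,"z":0.025,"spin":0},{"x":0,"y":0,"z":0.015,"spin":0},{"x":0,"y":0,"z":0.005,"spin":0}]'

```text
time: 17.43
eef_pos: [0.507, -0.4262, 0.0612]
eef_rot: [-3.141, -0.002, 1.57]
contact_force: [-4.5, 5.2, 18.1]
finger_gap: 0.532
grasp_force: 30.0
```

Call:
servo_tool --rows '[{"x":0,"y":0,"z":0,"spin":0},{"x":0,"y":0,"z":0,"spin":0},{"x":0,"y":0,"z":0,"spin":0},{"x":0,"y":0,"z":0,"spin":0},{"x":0,"y":0,"z":0,"spin":0}]'

```text
time: 17.85
eef_pos: [0.507, -0.4261, 0.0613]
eef_rot: [-3.142, -0.002, 1.57]
contact_force: [-3.6, 3.6, 9.5]
finger_gap: 0.523
grasp_force: 30.0
```

Call:
servo_tool --rows '[{"x":0,"y":0,"z":-0.003,"spin":0},{"x":0,"y":0,"z":0,"spin":0},{"x":0,"y":0,"z":0,"spin":0},{"x":0,"y":0,"z":0,"spin":0},{"x":0,"y":0,"z":0,"spin":0}]' --hand 85

```text
time: 18.27
eef_pos: [0.507, -0.4265, 0.0605]
eef_rot: [-3.141, -0.0, 1.57]
contact_force: [0.4, -0.6, 0.4]
finger_gap: 0.867
grasp_force: 0.0
```

Call:
servo_tool --rows '[{"x":0,"y":0,"z":0,"spin":0},{"x":0,"y":0,"z":0,"spin":0},{"x":0,"y":0,"z":-0.1,"spin":0},{"x":0,"y":0,"z":-0.15,"spin":0},{"x":0,"y":0,"z":-0.15,"spin":0}]'

```text
time: 18.68
eef_pos: [0.5064, -0.4261, 0.1407]
eef_rot: [-3.139, -0.001, 1.57]
contact_force: [0.1, -0.6, 1.0]
finger_gap: 0.923
grasp_force: 0.0
```

Call:
servo_tool --rows '[{"x":0,"y":0,"z":-0.15,"spin":0},{"x":0,"y":0,"z":-0.1,"spin":0},{"x":0,"y":0,"z":0,"spin":0},{"x":0,"y":0,"z":0,"spin":0},{"x":0,"y":0,"z":0,"spin":0}]'

```text
time: 19.1
eef_pos: [0.5068, -0.4258, 0.1898]
eef_rot: [-3.141, -0.001, 1.571]
contact_force: [-0.4, 0.7, -0.4]
finger_gap: 0.926
grasp_force: 0.0
```

```bash
python3 snap.py s4 334 165 60; python3 wr.py .5074 -.4277 .087
```

```text
19.15 [ 0.50658231 -0.42569791  0.18925702] [-0.42122716 -0.50124038 -0.44679628]
[ 0.5065 -0.4257  0.1891] expect [317. 256.] seen box 283 222 67 65 diam mm 41.167963333674834 point [ 0.5067 -0.4266  0.087 ]
```

View pics/s4.png

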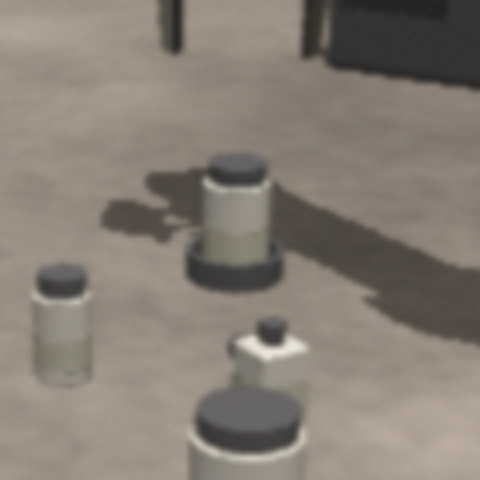

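L is seated and upright. Next is bottle M at (0.602,-0.231).

Call:
servo_tool --rows '[{"x":0.1,"y":0.05,"z":0,"spin":0},{"x":0.13,"y":0.065,"z":0,"spin":0},{"x":0.13,"y":0.065,"z":0,"spin":0},{"x":0.13,"y":0.065,"z":0,"spin":0},{"x":0.13,"y":0.065,"z":0,"spin":0}]'

```text
time: 19.62
eef_pos: [0.569, -0.3011, 0.1893]
eef_rot: [-3.139, -0.001, 1.57]
contact_force: [0.8, 0.4, -0.3]
finger_gap: 0.924
grasp_force: 0.0
```

Call:
servo_tool --rows '[{"x":0.13,"y":0.065,"z":0,"spin":0},{"x":0.13,"y":0.06,"z":0,"spin":0},{"x":0.094,"y":0.04,"z":0,"spin":0},{"x":0,"y":0,"z":0,"spin":0},{"x":0,"y":0,"z":0,"spin":0}]'

```text
time: 20.03
eef_pos: [0.6022, -0.2302, 0.1894]
eef_rot: [-3.139, -0.0, 1.573]
contact_force: [-0.6, -0.1, 0.3]
finger_gap: 0.928
grasp_force: 0.0
```

Call:
servo_tool --rows '[{"x":0,"y":0,"z":0,"spin":0},{"x":0,"y":0,"z":0,"spin":0},{"x":0,"y":0,"z":0,"spin":0},{"x":0,"y":0,"z":0,"spin":0},{"x":0,"y":0,"z":0,"spin":0}]'

```text
time: 20.45
eef_pos: [0.6018, -0.2326, 0.1908]
eef_rot: [3.142, 0.0, 1.569]
contact_force: [0.4, 0.0, 0.3]
finger_gap: 0.922
grasp_force: 0.0
```

```bash
python3 wr.py .6015 -.2311 .072
```

```text
[ 0.6019 -0.2324  0.1909] expect [315. 242.] seen box 291 220 47 44 diam mm 30.500758488850888 point [ 0.6008 -0.2308  0.072 ]
```

Call:
servo_tool --rows '[{"x":0.007,"y":-0.003,"z":0.1,"spin":0},{"x":0,"y":0,"z":0.16,"spin":0},{"x":0,"y":0,"z":0.16,"spin":0},{"x":0,"y":0,"z":0.16,"spin":0},{"x":0,"y":0,"z":0.08,"spin":0}]'

```text
time: 20.92
eef_pos: [0.5997, -0.2294, 0.0552]
eef_rot: [-3.137, -0.002, 1.57]
contact_force: [-0.1, 0.0, -0.1]
finger_gap: 0.925
grasp_force: 0.0
```

Call:
servo_tool --rows '[{"x":0,"y":0,"z":0.046,"spin":0},{"x":0,"y":0,"z":0,"spin":0},{"x":0,"y":0,"z":0,"spin":0},{"x":0,"y":0,"z":0,"spin":0},{"x":0,"y":0,"z":0,"spin":0}]'

```text
time: 21.33
eef_pos: [0.6028, -0.2308, 0.0515]
eef_rot: [3.139, 0.001, 1.57]
contact_force: [-0.1, 0.8, 0.1]
finger_gap: 0.923
grasp_force: 0.0
```

Call:
servo_tool --rows '[{"x":0,"y":0,"z":0,"spin":0},{"x":0,"y":0,"z":0,"spin":0},{"x":0,"y":0,"z":0,"spin":0},{"x":0,"y":0,"z":0,"spin":0},{"x":0,"y":0,"z":0,"spin":0}]' --hand 20

```text
time: 21.75
eef_pos: [0.6016, -0.2303, 0.0497]
eef_rot: [3.141, -0.0, 1.57]
contact_force: [0.5, 0.1, -0.9]
finger_gap: 0.585
grasp_force: 0.0
```

Call:
servo_tool --rows '[{"x":0,"y":0,"z":0,"spin":0},{"x":0,"y":0,"z":0,"spin":0},{"x":0,"y":0,"z":0,"spin":0},{"x":0,"y":0,"z":0,"spin":0},{"x":0,"y":0,"z":0,"spin":0}]'

```text
time: 22.17
eef_pos: [0.6016, -0.2303, 0.0496]
eef_rot: [-3.142, -0.0, 1.57]
contact_force: [0.4, 0.5, 1.4]
finger_gap: 0.41
grasp_force: 30.0
```

Call:
servo_tool --rows '[{"x":0,"y":0,"z":0,"spin":0},{"x":0,"y":0,"z":0,"spin":0},{"x":0,"y":0,"z":0,"spin":0},{"x":0,"y":0,"z":0,"spin":0},{"x":0,"y":0,"z":0,"spin":0}]'

```text
time: 22.58
eef_pos: [0.6016, -0.2303, 0.0496]
eef_rot: [-3.142, -0.0, 1.57]
contact_force: [0.9, 0.5, -0.3]
finger_gap: 0.405
grasp_force: 30.0
```

Call:
servo_tool --rows '[{"x":0,"y":0,"z":-0.08,"spin":0},{"x":0,"y":0,"z":-0.16,"spin":0},{"x":0,"y":0,"z":-0.16,"spin":0},{"x":0,"y":0,"z":-0.16,"spin":0},{"x":0,"y":0,"z":-0.1,"spin":0}]'

```text
time: 23.0
eef_pos: [0.6026, -0.2313, 0.1863]
eef_rot: [3.137, 0.001, 1.57]
contact_force: [0.9, 0.5, -0.0]
finger_gap: 0.407
grasp_force: 30.0
```

Call:
servo_tool --rows '[{"x":0.08,"y":0.03,"z":0,"spin":0},{"x":0.15,"y":0.045,"z":0,"spin":0},{"x":0.15,"y":0.045,"z":0,"spin":0},{"x":0.15,"y":0.045,"z":0,"spin":0},{"x":0.15,"y":0.045,"z":0,"spin":0}]'

```text
time: 23.42
eef_pos: [0.644, -0.0931, 0.183]
eef_rot: [3.14, -0.0, 1.57]
contact_force: [1.2, 0.1, -0.1]
finger_gap: 0.403
grasp_force: 30.0
```

Call:
servo_tool --rows '[{"x":0.15,"y":0.045,"z":0,"spin":0},{"x":0.15,"y":0.045,"z":0,"spin":0},{"x":0.1,"y":0.02,"z":0,"spin":0},{"x":0,"y":0,"z":0,"spin":0},{"x":0,"y":0,"z":0,"spin":0}]'

```text
time: 23.83
eef_pos: [0.6658, -0.013, 0.1824]
eef_rot: [3.141, 0.0, 1.573]
contact_force: [-1.0, -0.8, -1.4]
finger_gap: 0.406
grasp_force: 30.0
```

Call:
servo_tool --rows '[{"x":0,"y":0,"z":0,"spin":0},{"x":0,"y":0,"z":0,"spin":0},{"x":0,"y":0,"z":0,"spin":0},{"x":0,"y":0,"z":0,"spin":0},{"x":0,"y":0,"z":0,"spin":0}]'

```text
time: 24.25
eef_pos: [0.6656, -0.0154, 0.1817]
eef_rot: [3.141, 0.0, 1.569]
contact_force: [-0.2, -0.5, -1.2]
finger_gap: 0.404
grasp_force: 30.0
```

Call:
servo_tool --rows '[{"x":0.005,"y":0.001,"z":0.08,"spin":0},{"x":0,"y":0,"z":0.15,"spin":0},{"x":0,"y":0,"z":0.15,"spin":0},{"x":0,"y":0,"z":0.12,"spin":0},{"x":0,"y":0,"z":0.05,"spin":0}]'

```text
time: 24.67
eef_pos: [0.6636, -0.0134, 0.068]
eef_rot: [-3.136, 0.0, 1.57]
contact_force: [-1.2, 0.6, -0.9]
finger_gap: 0.405
grasp_force: 30.0
```

Call:
servo_tool --rows '[{"x":0,"y":0,"z":0.02,"spin":0},{"x":0,"y":0,"z":0,"spin":0},{"x":0,"y":0,"z":0,"spin":0},{"x":0,"y":0,"z":0,"spin":0},{"x":0,"y":0,"z":0,"spin":0}]'

```text
time: 25.08
eef_pos: [0.6669, -0.0134, 0.0692]
eef_rot: [3.139, -0.0, 1.57]
contact_force: [-0.0, 0.1, -1.2]
finger_gap: 0.403
grasp_force: 30.0
```

```bash
python3 snap.py s5 250 215 60
```

```text
25.1333 [ 0.6667391  -0.01330891  0.06903453] [-0.13539345  0.0160852  -0.47572955]
```

View pics/s5.png

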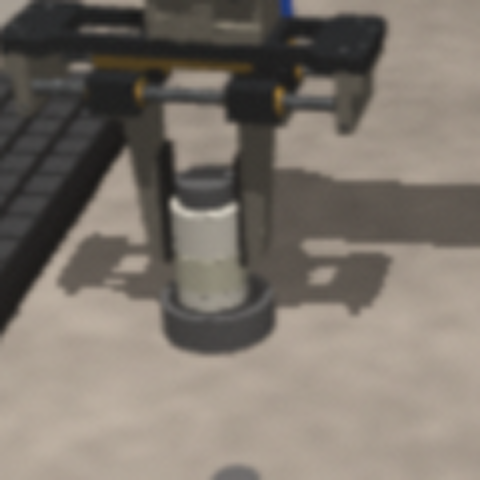

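M is about 2 mm to the left of the holder centre (212 against 218), so I'll correct by -1.5 mm in x and lower it.

Call:
servo_tool --rows '[{"x":-0.004,"y":-0.008,"z":0.01,"spin":0},{"x":0,"y":0,"z":0.02,"spin":0},{"x":0,"y":0,"z":0.02,"spin":0},{"x":0,"y":0,"z":0.015,"spin":0},{"x":0,"y":0,"z":0.005,"spin":0}]'

```text
time: 25.55
eef_pos: [0.6641, -0.0141, 0.0545]
eef_rot: [-3.141, -0.001, 1.57]
contact_force: [-5.8, 0.8, 17.1]
finger_gap: 0.405
grasp_force: 30.0
```

Call:
servo_tool --rows '[{"x":0,"y":0,"z":0,"spin":0},{"x":0,"y":0,"z":0,"spin":0},{"x":0,"y":0,"z":0,"spin":0},{"x":0,"y":0,"z":0,"spin":0},{"x":0,"y":0,"z":0,"spin":0}]'

```text
time: 25.97
eef_pos: [0.6641, -0.0141, 0.0545]
eef_rot: [-3.141, -0.001, 1.57]
contact_force: [-3.5, 0.4, 9.8]
finger_gap: 0.408
grasp_force: 30.0
```

Call:
servo_tool --rows '[{"x":0,"y":0,"z":-0.003,"spin":0},{"x":0,"y":0,"z":0,"spin":0},{"x":0,"y":0,"z":0,"spin":0},{"x":0,"y":0,"z":0,"spin":0},{"x":0,"y":0,"z":0,"spin":0}]' --hand 75

```text
time: 26.38
eef_pos: [0.6642, -0.0141, 0.0539]
eef_rot: [-3.141, 0.0, 1.57]
contact_force: [-0.3, 0.3, -0.3]
finger_gap: 0.747
grasp_force: 0.0
```

Call:
servo_tool --rows '[{"x":0,"y":0,"z":0,"spin":0},{"x":0,"y":0,"z":0,"spin":0},{"x":0,"y":0,"z":-0.1,"spin":0},{"x":0,"y":0,"z":-0.15,"spin":0},{"x":0,"y":0,"z":-0.15,"spin":0}]'

```text
time: 26.8
eef_pos: [0.6635, -0.0142, 0.1341]
eef_rot: [-3.139, 0.0, 1.57]
contact_force: [0.7, 0.1, 0.1]
finger_gap: 0.82
grasp_force: 0.0
```

Call:
servo_tool --rows '[{"x":0,"y":0,"z":-0.15,"spin":0},{"x":0,"y":0,"z":-0.1,"spin":0},{"x":0,"y":0,"z":0,"spin":0},{"x":0,"y":0,"z":0,"spin":0},{"x":0,"y":0,"z":0,"spin":0}]'

```text
time: 27.22
eef_pos: [0.6636, -0.0138, 0.1832]
eef_rot: [-3.14, -0.0, 1.571]
contact_force: [-1.0, -0.0, -0.1]
finger_gap: 0.816
grasp_force: 0.0
```

```bash
python3 snap.py s6 250 215 60; python3 wr.py .6645 -.0141 .077
```

```text
27.2667 [ 0.66339507 -0.01387544  0.18269125] [ 0.00861286  0.19803826 -0.20728172]
[ 0.6633 -0.0139  0.1825] expect [318. 251.] seen box 293 228 48 47 diam mm 29.79411728200806 point [ 0.6637 -0.0141  0.077 ]
```

View pics/s6.png

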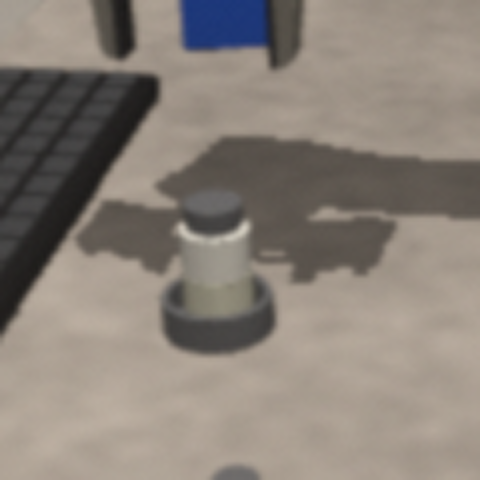

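M is seated. Next is bottle S at (0.590,0.222).

Call:
servo_tool --rows '[{"x":0.1,"y":-0.03,"z":0,"spin":0},{"x":0.16,"y":-0.05,"z":0,"spin":0},{"x":0.16,"y":-0.05,"z":0,"spin":0},{"x":0.16,"y":-0.05,"z":0,"spin":0},{"x":0.16,"y":-0.05,"z":0,"spin":0}]'

```text
time: 27.73
eef_pos: [0.6171, 0.135, 0.1827]
eef_rot: [-3.139, 0.001, 1.57]
contact_force: [0.3, 1.5, -0.1]
finger_gap: 0.819
grasp_force: 0.0
```

Call:
servo_tool --rows '[{"x":0.16,"y":-0.05,"z":0,"spin":0},{"x":0.16,"y":-0.05,"z":0,"spin":0},{"x":0.12,"y":-0.04,"z":0,"spin":0},{"x":0,"y":0,"z":0,"spin":0},{"x":0,"y":0,"z":0,"spin":0}]'

```text
time: 28.15
eef_pos: [0.5891, 0.2236, 0.1828]
eef_rot: [-3.14, 0.001, 1.574]
contact_force: [0.4, -1.4, -0.4]
finger_gap: 0.815
grasp_force: 0.0
```

Call:
servo_tool --rows '[{"x":0,"y":0,"z":0,"spin":0},{"x":0,"y":0,"z":0,"spin":0},{"x":0,"y":0,"z":0,"spin":0},{"x":0,"y":0,"z":0,"spin":0},{"x":0,"y":0,"z":0,"spin":0}]'

```text
time: 28.57
eef_pos: [0.5907, 0.2209, 0.1842]
eef_rot: [3.141, 0.0, 1.569]
contact_force: [-0.3, 1.0, -0.1]
finger_gap: 0.814
grasp_force: 0.0
```

```bash
python3 wr.py .5898 .2219 .064
```

```text
[0.5907 0.2212 0.1843] expect [314. 242.] seen box 302 227 29 28 diam mm 18.919316839167433 point [0.5911 0.2229 0.064 ]
```

Call:
servo_tool --rows '[{"x":0.007,"y":0,"z":0.1,"spin":0},{"x":0,"y":0,"z":0.16,"spin":0},{"x":0,"y":0,"z":0.16,"spin":0},{"x":0,"y":0,"z":0.16,"spin":0},{"x":0,"y":0,"z":0.07,"spin":0}]'

```text
time: 29.03
eef_pos: [0.5881, 0.2225, 0.0504]
eef_rot: [-3.137, 0.002, 1.57]
contact_force: [-0.6, 0.4, -0.5]
finger_gap: 0.815
grasp_force: 0.0
```

Call:
servo_tool --rows '[{"x":0,"y":0,"z":0.036,"spin":0},{"x":0,"y":0,"z":0,"spin":0},{"x":0,"y":0,"z":0,"spin":0},{"x":0,"y":0,"z":0,"spin":0},{"x":0,"y":0,"z":0,"spin":0}]'

```text
time: 29.45
eef_pos: [0.5916, 0.2237, 0.0488]
eef_rot: [3.139, -0.001, 1.57]
contact_force: [0.0, 1.3, -0.0]
finger_gap: 0.809
grasp_force: 0.0
```

Call:
servo_tool --rows '[{"x":0,"y":0,"z":0,"spin":0},{"x":0,"y":0,"z":0,"spin":0},{"x":0,"y":0,"z":0,"spin":0},{"x":0,"y":0,"z":0,"spin":0},{"x":0,"y":0,"z":0,"spin":0}]' --hand 10

```text
time: 29.87
eef_pos: [0.5904, 0.2233, 0.0471]
eef_rot: [3.141, -0.0, 1.57]
contact_force: [-0.4, -0.3, 0.4]
finger_gap: 0.479
grasp_force: 0.0
```

Call:
servo_tool --rows '[{"x":0,"y":0,"z":0,"spin":0},{"x":0,"y":0,"z":0,"spin":0},{"x":0,"y":0,"z":0,"spin":0},{"x":0,"y":0,"z":0,"spin":0},{"x":0,"y":0,"z":0,"spin":0}]'

```text
time: 30.28
eef_pos: [0.5904, 0.2233, 0.047]
eef_rot: [3.142, 0.0, 1.57]
contact_force: [-0.2, 0.5, -0.1]
finger_gap: 0.288
grasp_force: 30.0
```

Call:
servo_tool --rows '[{"x":0,"y":0,"z":0,"spin":0},{"x":0,"y":0,"z":0,"spin":0},{"x":0,"y":0,"z":0,"spin":0},{"x":0,"y":0,"z":0,"spin":0},{"x":0,"y":0,"z":0,"spin":0}]'

```text
time: 30.7
eef_pos: [0.5903, 0.2233, 0.0469]
eef_rot: [-3.141, 0.0, 1.57]
contact_force: [-0.2, 0.7, -0.1]
finger_gap: 0.284
grasp_force: 30.0
```

Call:
servo_tool --rows '[{"x":0,"y":0,"z":-0.08,"spin":0},{"x":0,"y":0,"z":-0.16,"spin":0},{"x":0,"y":0,"z":-0.16,"spin":0},{"x":0,"y":0,"z":-0.16,"spin":0},{"x":0,"y":0,"z":-0.1,"spin":0}]'

```text
time: 31.12
eef_pos: [0.5915, 0.2233, 0.1823]
eef_rot: [3.138, -0.002, 1.57]
contact_force: [0.2, -0.3, -0.2]
finger_gap: 0.282
grasp_force: 30.0
```

Call:
servo_tool --rows '[{"x":0.07,"y":-0.035,"z":0,"spin":0},{"x":0.14,"y":-0.07,"z":0,"spin":0},{"x":0.14,"y":-0.07,"z":0,"spin":0},{"x":0.14,"y":-0.07,"z":0,"spin":0},{"x":0.14,"y":-0.07,"z":0,"spin":0}]'

```text
time: 31.53
eef_pos: [0.5266, 0.3504, 0.1792]
eef_rot: [-3.142, -0.0, 1.57]
contact_force: [1.3, 0.9, -0.3]
finger_gap: 0.288
grasp_force: 30.0
```

Call:
servo_tool --rows '[{"x":0.14,"y":-0.08,"z":0,"spin":0},{"x":0.14,"y":-0.07,"z":0,"spin":0},{"x":0.085,"y":-0.05,"z":0,"spin":0},{"x":0,"y":0,"z":0,"spin":0},{"x":0,"y":0,"z":0,"spin":0}]'

```text
time: 31.95
eef_pos: [0.4865, 0.4233, 0.1787]
eef_rot: [-3.141, 0.0, 1.573]
contact_force: [1.0, -0.4, -0.6]
finger_gap: 0.286
grasp_force: 30.0
```

Call:
servo_tool --rows '[{"x":0,"y":0,"z":0,"spin":0},{"x":0,"y":0,"z":0,"spin":0},{"x":0,"y":0,"z":0,"spin":0},{"x":0,"y":0,"z":0,"spin":0},{"x":0,"y":0,"z":0,"spin":0}]'

```text
time: 32.37
eef_pos: [0.4881, 0.4215, 0.1791]
eef_rot: [3.141, 0.0, 1.569]
contact_force: [0.7, 0.4, -0.5]
finger_gap: 0.285
grasp_force: 30.0
```

Call:
servo_tool --rows '[{"x":0.004,"y":-0.004,"z":0.08,"spin":0},{"x":0,"y":0,"z":0.15,"spin":0},{"x":0,"y":0,"z":0.15,"spin":0},{"x":0,"y":0,"z":0.11,"spin":0},{"x":0,"y":0,"z":0.05,"spin":0}]'

```text
time: 32.78
eef_pos: [0.4853, 0.4217, 0.0678]
eef_rot: [-3.138, 0.003, 1.57]
contact_force: [-0.4, -0.8, -0.1]
finger_gap: 0.287
grasp_force: 30.0
```

Call:
servo_tool --rows '[{"x":0,"y":0,"z":0.01,"spin":0},{"x":0,"y":0,"z":0,"spin":0},{"x":0,"y":0,"z":0,"spin":0},{"x":0,"y":0,"z":0,"spin":0},{"x":0,"y":0,"z":0,"spin":0}]'

```text
time: 33.2
eef_pos: [0.4874, 0.4238, 0.0705]
eef_rot: [3.14, -0.002, 1.57]
contact_force: [-0.4, 0.2, -2.4]
finger_gap: 0.281
grasp_force: 30.0
```

```bash
python3 snap.py s7 290 375 60
```

```text
33.25 [0.48722034 0.42370385 0.07028693] [-0.97981941  0.14120194 -0.47784193]
```

View pics/s7.png

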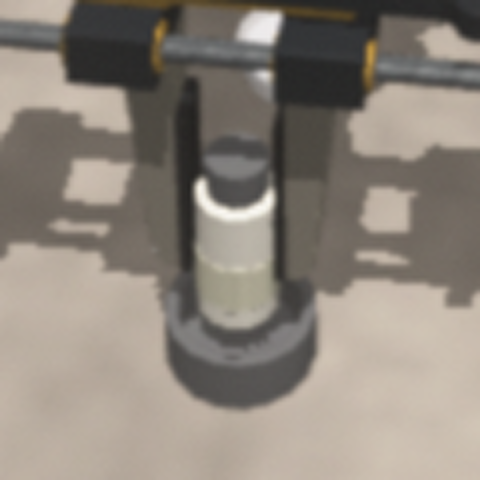

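S is nearly centred (235 against 241), which is within 2 mm. Lowering with a 1 mm correction.

Call:
servo_tool --rows '[{"x":0,"y":-0.006,"z":0.02,"spin":0},{"x":0,"y":0,"z":0.025,"spin":0},{"x":0,"y":0,"z":0.02,"spin":0},{"x":0,"y":0,"z":0.014,"spin":0},{"x":0,"y":0,"z":0.007,"spin":0}]'

```text
time: 33.67
eef_pos: [0.4852, 0.423, 0.0518]
eef_rot: [-3.14, 0.0, 1.57]
contact_force: [-3.9, -2.7, 13.3]
finger_gap: 0.281
grasp_force: 30.0
```

Call:
servo_tool --rows '[{"x":0,"y":0,"z":0,"spin":0},{"x":0,"y":0,"z":0,"spin":0},{"x":0,"y":0,"z":0,"spin":0},{"x":0,"y":0,"z":0,"spin":0},{"x":0,"y":0,"z":0,"spin":0}]'

```text
time: 34.08
eef_pos: [0.4852, 0.423, 0.0519]
eef_rot: [-3.141, 0.0, 1.57]
contact_force: [-1.8, -2.3, 4.6]
finger_gap: 0.285
grasp_force: 30.0
```

Call:
servo_tool --rows '[{"x":0,"y":0,"z":-0.002,"spin":0},{"x":0,"y":0,"z":0,"spin":0},{"x":0,"y":0,"z":0,"spin":0},{"x":0,"y":0,"z":0,"spin":0},{"x":0,"y":0,"z":0,"spin":0}]' --hand 65

```text
time: 34.5
eef_pos: [0.4856, 0.4231, 0.052]
eef_rot: [3.141, 0.0, 1.57]
contact_force: [-0.6, 0.8, -0.5]
finger_gap: 0.626
grasp_force: 0.0
```

Call:
servo_tool --rows '[{"x":0,"y":0,"z":0,"spin":0},{"x":0,"y":0,"z":0,"spin":0},{"x":0,"y":0,"z":-0.1,"spin":0},{"x":0,"y":0,"z":-0.15,"spin":0},{"x":0,"y":0,"z":-0.15,"spin":0}]'

```text
time: 34.92
eef_pos: [0.485, 0.4225, 0.1322]
eef_rot: [-3.14, 0.002, 1.57]
contact_force: [0.9, 0.3, 0.0]
finger_gap: 0.702
grasp_force: 0.0
```

Call:
servo_tool --rows '[{"x":0,"y":0,"z":-0.15,"spin":0},{"x":0,"y":0,"z":-0.15,"spin":0},{"x":0,"y":0,"z":-0.1,"spin":0},{"x":0,"y":0,"z":0,"spin":0},{"x":0,"y":0,"z":0,"spin":0}]'

```text
time: 35.33
eef_pos: [0.4859, 0.4235, 0.2134]
eef_rot: [3.14, -0.002, 1.57]
contact_force: [-0.9, 0.3, -0.3]
finger_gap: 0.706
grasp_force: 0.0
```

Call:
servo_tool --rows '[{"x":0.15,"y":0,"z":0,"spin":0},{"x":0.15,"y":0,"z":0,"spin":0},{"x":0.15,"y":0,"z":0,"spin":0},{"x":0.15,"y":0,"z":0,"spin":0},{"x":0.1,"y":0,"z":0,"spin":0}]'

```text
time: 35.75
eef_pos: [0.4836, 0.5658, 0.2093]
eef_rot: [-3.139, 0.001, 1.573]
contact_force: [-0.3, -0.3, -0.0]
finger_gap: 0.706
grasp_force: 0.0
```

Call:
servo_tool --rows '[{"x":0,"y":0,"z":0,"spin":0},{"x":0,"y":0,"z":0,"spin":0},{"x":0,"y":0,"z":0,"spin":0},{"x":0,"y":0,"z":0,"spin":0},{"x":0,"y":0,"z":0,"spin":0}]'

```text
time: 36.17
eef_pos: [0.4862, 0.5615, 0.2122]
eef_rot: [-3.141, 0.001, 1.568]
contact_force: [-0.5, -0.1, 0.7]
finger_gap: 0.709
grasp_force: 0.0
```

```bash
python3 - <<'E'
from station import eyes
import cv2
cv2.imwrite('pics/top9.png',eyes.grab_frame('top')['frame'][:,:,::-1])
E
```

```text
(no output)
```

View pics/top9.png

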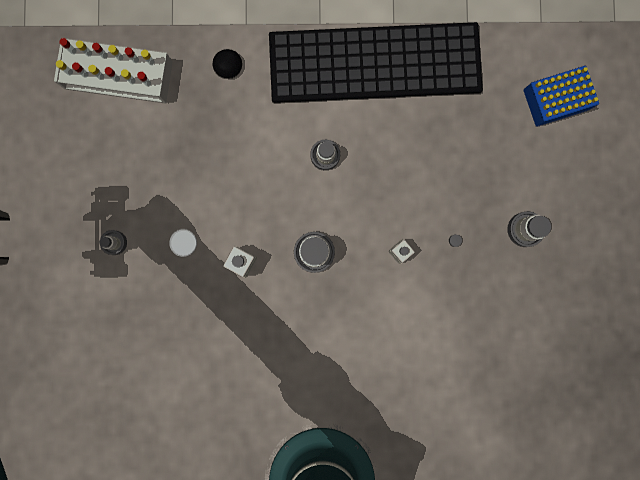

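The four caps sit over their holders, at (106,243), (314,250), (326,150) and (540,228). The square bottles have not moved from (238,262) and (403,251), and the arm is clear. Handing in.

```bash
python3 -c "
from station import order
print(order.close_job())"
```

```text
the job is handed in; nothing more can be done
None
```

All four round bottles were set down in their own holders, largest to smallest, and the job is handed in; the last top view showed every bottle in its holder and both square bottles unmoved, but no verdict came back.

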